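# Snap the retaining cap of the sample cell home with the press tool

### The arm

A 6-joint arm with a two-finger parallel gripper is mounted at the origin on a cart in front of the work surface, level with it; the furniture and walls round the work are solid. World frame = base frame: x ahead of the robot, y to its left, z up, the work surface at z = 0. Lengths are in m, angles in rad, forces in N, time in s.
With the tool pointing down it reaches from about 0.375 to 0.9 m from the base axis. Payload 3.1 kg.
Tool frame: the origin (TCP) lies midway between the tips of the shut fingers; the grasp point (between the pads) lies 19 mm behind it (manip.grasp_offset is the distance from the TCP to the grasp point, in m); z points along the fingers, y is the line along which they close (so a half turn about z gives the same grasp; the last joint's range is limited). The gripper opens to 85 mm and grips with 20 to 120 N. Pads are 22 mm wide; open, the fingers measure 114 mm over their backs; the gripper's body (76 mm by 85 mm) begins 54 mm behind the grasp point. The pads swing forward as they close: fully open they stand 13 mm farther back than shut.
Start: joints at [0.993, 0.527, 1.433, -0, 1.181, -0.178], TCP at [0.243, 0.576, 0.231] pointing down, gripper open.
Joint ranges: [-3.08, 3.08], [-0.75, 2.2], [0.22, 2.44], [-1.43, 4.57], [0, 2.65], [-2.85, 2.85]. Speed limits (rad/s): [2.79, 2.79, 3.14, 3.14, 3.14, 3.14].

### API

Orientations are given as a unit quaternion [x, y, z, w].
In Python, from station import sensors, cams, order, manip gives the robot as it stands.
- The arm moves only by the tool move_arm, never from a script. Its argument "targets" is a list of rows, each an object of numbers: "dx", "dy", "dz": the shift along the world's x, y, z normalised to -1 to 1, where 1 is 25 mm; "rx", "ry", "rz": the turn, a rotation vector about the world's x, y, z normalised to -1 to 1, where 1 is 30 degrees. A call has exactly 10 rows; each row shifts and turns the commanded pose from where the row before left it; what a row does not reach is not made up. A row lasts 1/8 s, in which the tool goes at most 62.5 mm and 10.7 degrees, less where a joint would pass 70% of its speed; a pose out of reach is approached as far as the arm can. A call with a number of a shift or a turn outside -1 to 1 is refused whole. A call with a gripper value outside its range is refused whole. "claw" is the opening in per cent of the stroke, from 0 (shut) to 100 (fully open), set as the call begins (left out, the last holds). The fingers move at their own pace and stop on an object; "newtons" is the grip in N (left out, the last holds). Time passes only in rows, so rows that do not move let the fingers close, or fill a call up. It gives the time, the measured TCP pose, the force, the opening and the grip force at its end, in the units of the state.
- sensors.sense(): the state, without advancing time (a new reading comes with each control period).
- cams.snapshot(name): name is "scene" or "top" or "wrist"; returns the picture (420x560x3 uint8, red, green, blue); there is no depth.
- cams.camera_model(name): a dict with "fx", "fy", "cx", "cy" (pixels), "extrinsics" (4x4, takes a point from world to camera coordinates). Camera axes: x right, y down, z forward; pixel columns grow to the right and rows downward; lengths in m; the calibration is good to about 2 mm. The wrist camera is an equidistant fisheye: a pixel r from the principal point sees the ray r / f radians off the axis. A picture is of the moment at which its call begins: read the wrist's pose just before it. camera_model takes no time and is no camera call; for the wrist camera it gives the pose at the moment of the call.
- order.sign_off(): hands the job in; it is judged then, once.
The state is a dict: "t": time; "q": joint angles; "qd": joint speeds; "tau": joint torques, N m; "tcp_pos": TCP position; "tool_rot": TCP orientation; "force": force on the tool from outside, world axes, zero at the start; "ft_torque": the same for the moment, N m; "finger_gap": opening from 0.0 (shut) to 1.0 (fully open); "gripper_force": force on a finger pad.
Only numpy, scipy, OpenCV 4.12 (cv2) and the standard library are available. Lean on these libraries where they do the work, as an engineer would, in place of code of your own. Each camera call takes 0.05 s, during which the arm holds its last target. There are 200 camera calls.

### The job

The orange retaining cap lies loose in the mouth of the aluminium sample cell. Pick up the blue-handled press tool and push the cap straight down with its white foot, past the light catches of the mouth and on through the firm snap of the lock deep in the recess, until it is fully home, level and locked; how deep that is cannot be seen beforehand, and you must never press with more than 30 N or touch the cap with the gripper. Then stand the tool upright back on its round mat, let go, and leave the other things on the bench alone.

Things in the scene. Friction and masses are not known exactly. Their poses are not given: they have to be found in the camera images.
- tool_centre (a point): The press tool, 112 mm tall, 0.22 kg, upright on its mat: point on its axis 56 mm above the foot's underside; z up along the tool, x and y normal to the handle's flats. From the bottom: white flat foot, diameter 34, to 10 mm; stem, diameter 18, to 40 mm; collar, diameter 36, to 46 mm; blue square handle 24 x 24 mm, from 46 to 112 mm (grip across two flats).
- cap_centre (a point): The orange retaining cap, a loose solid disc, 52 mm diameter, 10 mm thick, 30 g, lower edge bevelled 4 mm: this point is its centre, 5 mm below its flat top; z points up out of the top. At the start it rests level on the three mouth catches, its centre 59 mm above the underside of the cell block. Fully home it lies 23 to 45 mm lower, differing from run to run.
- cell: The sample cell, a fixed aluminium block 96 x 96 x 55 mm on four legs over a steel base plate 116 mm square; its height over the bench differs from run to run. Origin at the centre of the block's underside, z up. A round recess, 55 mm diameter, is open at the top; in it, under the cap and out of sight, a seat insert with the lock stands on spacers of unknown height.
- seat_pad (a joint): Sprung rubber pad in the seat, under the cap: 0 m when free, 4 N per mm; 2.5 mm when a cap is pushed down to the hard floor (about 11 N); a locked cap, held down by all three lock catches, keeps it pressed in by 1.2 to 1.6 mm.
- mouth (a point): Centre of the recess mouth, 55 mm above the cell's origin. Three brass catches stick in to 23.5 mm from its axis (black covers 4 mm high). A cap pushed down wedges them aside at 2 to 6 N, slides freely 0 to 20 mm, then meets three stiffer lock catches at the seat, alike but yielding at 7 to 13 N; about 13 mm past first touching these it is locked on a sprung pad; 1 mm lower is hard floor.
- tool_mat: Round grey mat, 90 mm diameter, 3 mm thick, with a blue ring, fixed on the bench; origin at the centre of its underside, z up. The tool starts on it.
- dish: Bystander: petri dish, 65 mm diameter, 14 mm tall, origin at the centre of its underside.
- beaker: Bystander: small glass beaker, 66 mm diameter, 82 mm tall, origin at the centre of its underside.
- timer: Bystander: white timer, 18 x 62 x 62 mm, origin at the centre of its underside.
- crucible_1: Bystander: white crucible, 40 mm diameter, 34 mm tall, origin at the centre of its underside.
- stopper: Bystander: red rubber stopper, 29 mm diameter, 26 mm tall, origin at the centre of its underside.
- flask_d: Bystander: conical flask, 76 mm diameter, 149 mm tall, origin at the centre of its underside.
- round_flask_2: Bystander: small round flask on a cork ring, 68 mm diameter, 154 mm tall, origin at the centre of its underside.
Not all that is in view belongs to the job. Leave any brown look-alike of the part that bears tool_centre alone.

How it is judged:
By the outcome, as a careful person would: the job done as asked, in the order asked, and still so for the second after the job is handed in, with the robot touching nothing.
It also fails if it takes over 61 s, if anything falls off the work surface, if the arm or the gripper's body presses on something with over 40 N, if the wrist force passes 120 N, or if a joint passes its speed limit or range.

## Working session

There is one attempt and no reset: what is moved stays moved. The work goes in short steps, Python scripts to look and compute and a tool call to move; the robot and the scene stay as the last step left them, time stands still between calls to the robot, and variables do not carry over. Pictures are saved under pics/ and viewed, at most 10 in all, crops included, and the job is handed in when it is done.

Besides the shell and the picture viewer there is one more tool, called after "Call:" as name([rows], argument=value, ...), one row to a line, values as JSON. move_arm: Moves the arm, as the interface text tells. Scaled input: -1 to 1 covers 25 mm each way for a shift and 30 degrees each way for a turn. Its arguments: {"type":"object","properties":{"targets":{"type":"array"},"claw":{"type":"number"},"newtons":{"type":"number"}},"required":["targets"]}

```bash
mkdir -p pics
python3 - <<'E'
from station import sensors,cams,manip
import cv2,numpy as np
print(sensors.sense(), manip.grasp_offset)
a=cams.snapshot("scene");b=cams.snapshot("top")
for n,i in(("scene",a),("top",b)):
    cv2.imwrite(f"pics/{n}.png",i[:,:,::-1]);m=cams.camera_model(n);print(n,m)
E
```

```text
{'t': 0.0, 'q': array([ 9.92530355e-01,  5.28471159e-01,  1.43392186e+00, -9.50731245e-08,
        1.18140832e+00, -1.78519704e-01]), 'qd': array([ 0.00149129, -0.00055962,  0.00033631, -0.00047777,  0.00067979,
        0.00150881]), 'tau': array([ 1.49306383e-03, -4.42352772e+01, -1.78031158e+01, -9.36354422e-05,
        8.35746905e-03, -3.54976635e-05]), 'tcp_pos': array([0.24281949, 0.57511081, 0.23032434]), 'tool_rot': array([ 1.98544854e-01,  9.80091180e-01, -1.02623953e-03, -4.07934592e-04]), 'force': array([-0.6307802 , -0.94778668,  0.72318648]), 'ft_torque': array([ 0.02649867, -0.03304344, -0.01118751]), 'gripper_force': 0.0, 'finger_gap': 0.9992718496032258} 0.0187
scene {'fx': 464.83076537928173, 'fy': 464.83076537928173, 'cx': 279.58550959266705, 'cy': 203.35375305835728, 'extrinsics': array([[ 0.77252889, -0.63479029, -0.01550474, -0.45084563],
       [-0.44866906, -0.52841843, -0.7207427 ,  0.35724323],
       [ 0.44932748,  0.56375106, -0.69302926,  1.12162572],
       [ 0.        ,  0.        ,  0.        ,  1.        ]])}
top {'fx': 437.6887352318491, 'fy': 437.6887352318491, 'cx': 279.4388292983374, 'cy': 218.46000178463586, 'extrinsics': array([[-0.00686812, -0.99992986, -0.00964859,  0.03770188],
       [-0.99834324,  0.00740782, -0.05706057,  0.60720762],
       [ 0.05712805,  0.0092407 , -0.99832409,  1.30391413],
       [ 0.        ,  0.        ,  0.        ,  1.        ]])}
```

View pics/scene.png

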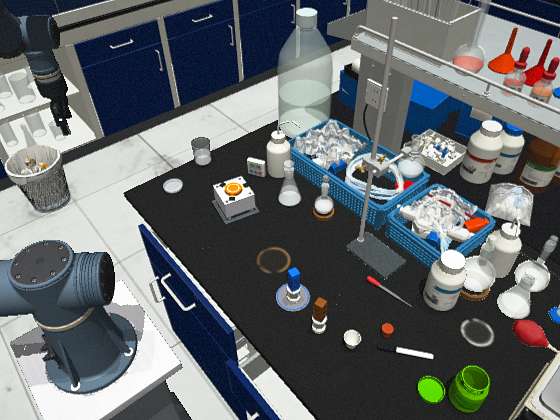

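View pics/top.png

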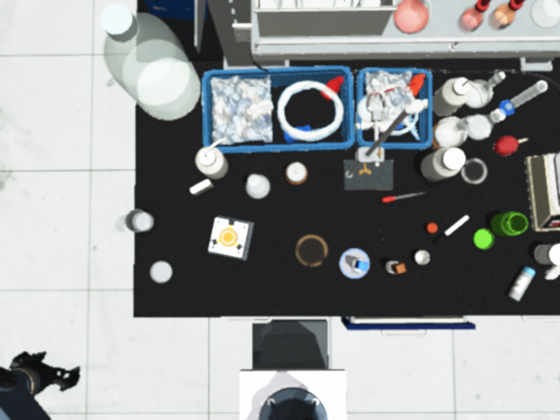

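Scene view: the blue-handled tool stands on its blue-ringed mat at (293,287), and its brown look-alike is at (319,313). The cell with the orange cap is at (234,190). In the top view these are tool (355,263), look-alike (397,268) and cap (228,237). The blue one on the ring mat fits the description, so I'll confirm it in an enlarged crop.

Run:
```python
import cv2,numpy as np
s=cv2.imread("pics/scene.png");t=cv2.imread("pics/top.png")
def c(i,x,y,w=66,h=50):
    o=cv2.resize(i[y:y+h,x:x+w],None,fx=6,fy=6,interpolation=cv2.INTER_CUBIC)
    for k in range(0,w,10): cv2.putText(o,str(x+k),(k*6,8),0,.3,(0,255,255));cv2.line(o,(k*6,10),(k*6,14),(0,255,255))
    for k in range(0,h,10): cv2.putText(o,str(y+k),(0,k*6+4),0,.3,(0,255,255))
    return o
cv2.imwrite("pics/crop.png",np.vstack([np.hstack([c(s,268,262),c(s,203,170)]),np.hstack([c(t,330,240),c(t,200,212)])]))
```

```text
(no output)
```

View pics/crop.png

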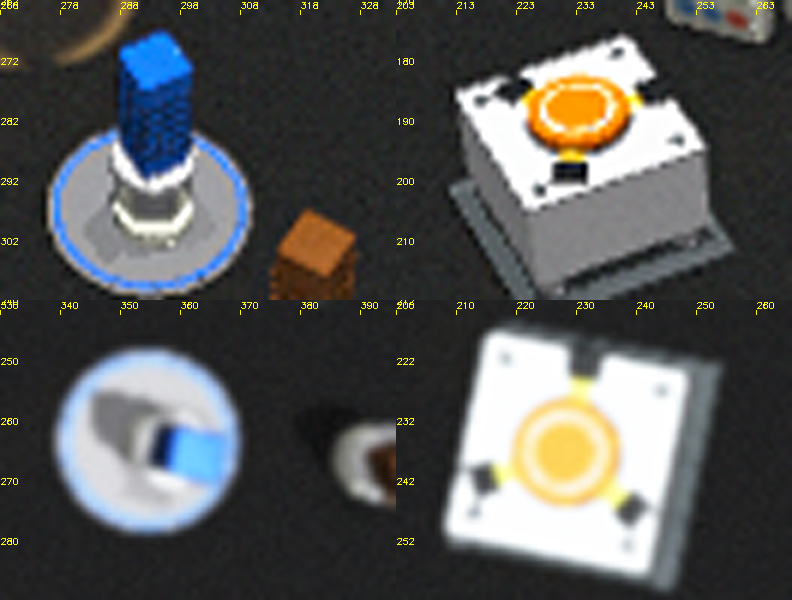

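The crop confirms it: the blue square-handled tool with white foot stands at scene (294,272 top), on its blue-ringed mat. The brown one has no ring mat, so it is the look-alike. The cap lies in the cell at scene (233,188) and top (228,237).

```bash
cat > h.py <<'E'
import numpy as np,cv2
from station import cams
def ray(n,u,m=None):
    m=m or cams.camera_model(n);E=np.array(m["extrinsics"]);R,t=E[:3,:3],E[:3,3]
    x=(u[0]-m["cx"])/m["fx"];y=(u[1]-m["cy"])/m["fy"]
    if n=="wrist":
        th=np.hypot(x,y);d=np.array([x/th*np.sin(th),y/th*np.sin(th),np.cos(th)])
    else: d=np.array([x,y,1.])
    d=R.T@d;return -R.T@t,d/np.linalg.norm(d)
def plane(n,u,z,m=None):
    c,d=ray(n,u,m);return c+d*(z-c[2])/d[2]
def tri(rays):
    A=sum(np.eye(3)-np.outer(d,d) for c,d in rays);b=sum((np.eye(3)-np.outer(d,d))@c for c,d in rays)
    p=np.linalg.solve(A,b);return p,[np.linalg.norm((np.eye(3)-np.outer(d,d))@(p-c)) for c,d in rays]
def proj(n,P,m=None):
    m=m or cams.camera_model(n);E=np.array(m["extrinsics"]);p=(E[:3,:3]@np.asarray(P).T).T+E[:3,3]
    if n=="wrist":
        r=np.hypot(p[...,0],p[...,1]);s=np.arctan2(r,p[...,2])/r
    else: s=1/p[...,2]
    return np.stack([m["fx"]*p[...,0]*s+m["cx"],m["fy"]*p[...,1]*s+m["cy"]],-1)
E
python3 - <<'E'
from h import *
np.set_printoptions(precision=4,suppress=True)
f=lambda X,Y,x0,y0:((X+.5)/6-.5+x0,(Y+.5)/6-.5+y0)
print("cap",tri([ray("scene",f(577-396,109,203,170)),ray("top",f(566-396,152,200,212))]))
print("mat",tri([ray("scene",f(149,209,268,262)),ray("top",f(148,141,330,240))]),plane("scene",f(149,209,268,262),.003),plane("top",f(148,141,330,240),.003))
print("tooltop",tri([ray("scene",f(156,59,268,262)),ray("top",f(202,153,330,240))]),plane("scene",f(156,59,268,262),.115),plane("top",f(202,153,330,240),.115))
P=np.array([plane("scene",f(*c,268,262),.115) for c in[(119,51),(159,32),(193,64),(154,88)]])
d=np.diff(np.vstack([P,P[:1]]),axis=0);print(P,np.degrees(np.arctan2(d[:,1],d[:,0])),np.linalg.norm(d,axis=1))
C=np.array([tri([ray("scene",f(a-396,b,203,170)),ray("top",f(c-396,e-300,200,212))])[0] for a,b,c,e in[(457,97,489,328),(627,38,690,372),(705,148,651,578),(533,210,446,543)]]);print(C,C.mean(0))
print("beaker etc",[plane("scene",u,0) for u in[(200,160),(172,187),(257,172),(289,203),(319,330),(323,215)]])
m=cams.camera_model("wrist");print(m)
E
```

```text
cap (array([0.551 , 0.1809, 0.0858]), [np.float64(0.0009102627636191178), np.float64(0.0009102627636191198)])
mat (array([ 0.4707, -0.1917,  0.0037]), [np.float64(0.0006738868467881543), np.float64(0.0006738868467882467)]) [ 0.4705 -0.191   0.003 ] [ 0.4712 -0.1922  0.003 ]
tooltop (array([ 0.4696, -0.1979,  0.1171]), [np.float64(0.0014214208013055103), np.float64(0.001421420801305447)]) [ 0.4694 -0.1959  0.115 ] [ 0.4706 -0.1991  0.115 ]
[[ 0.4605 -0.183   0.115 ]
 [ 0.4795 -0.1861  0.115 ]
 [ 0.4793 -0.2076  0.115 ]
 [ 0.4592 -0.2066  0.115 ]] [ -9.295  -90.3974 177.0827  86.8928] [0.0192 0.0215 0.0201 0.0236]
[[ 0.5722  0.2467  0.0446]
 [ 0.5704  0.1253  0.1604]
 [ 0.5262  0.1092  0.1268]
 [ 0.5254  0.2411 -0.0128]] [0.5486 0.1806 0.0797]
beaker etc [array([0.5966, 0.4606, 0.    ]), array([0.4477, 0.399 , 0.    ]), array([0.7105, 0.2766, 0.    ]), array([0.6949, 0.0882, 0.    ]), array([ 0.4576, -0.3075,  0.    ]), array([ 0.7406, -0.0212,  0.    ])]
{'fx': 325.19226210127806, 'fy': 325.19226210127806, 'cx': 278.3175571111005, 'cy': 210.24778238291708, 'extrinsics': array([[ 0.3885,  0.9214, -0.0013, -0.6242],
       [ 0.8828, -0.3719,  0.2869, -0.0384],
       [ 0.2639, -0.1127, -0.958 ,  0.3787],
       [ 0.    ,  0.    ,  0.    ,  1.    ]])}
```

Call:
move_arm([
  {"dx": 0.5, "dy": -0.75, "rz": 0.06},
  {"dx": 0.5, "dy": -0.75, "rz": 0.06},
  {"dx": 0.5, "dy": -0.75, "rz": 0.06},
  {"dx": 0.5, "dy": -0.75, "rz": 0.06},
  {"dx": 0.5, "dy": -0.75, "rz": 0.06},
  {"dx": 0.5, "dy": -0.75, "rz": 0.06},
  {"dx": 0.5, "dy": -0.75, "rz": 0.06},
  {"dx": 0.5, "dy": -0.75, "rz": 0.06},
  {"dx": 0.5, "dy": -0.75, "rz": 0.06},
  {"dx": 0.5, "dy": -0.75, "rz": 0.06},
], claw=100)

```text
schema error: expected keys dx, dy, dz, rx, ry, rz
```

Call:
move_arm([
  {"dx": 0.5, "dy": -0.75},
  {"dx": 0.5, "dy": -0.75},
  {"dx": 0.5, "dy": -0.75},
  {"dx": 0.5, "dy": -0.75},
  {"dx": 0.5, "dy": -0.75},
  {"dx": 0.5, "dy": -0.75},
  {"dx": 0.5, "dy": -0.75},
  {"dx": 0.5, "dy": -0.75},
  {"dx": 0.5, "dy": -0.75},
  {"dx": 0.5, "dy": -0.75},
])

```text
schema error: expected keys dx, dy, dz, rx, ry, rz
```

Run:
```python
from h import *
import pickle
m=cams.camera_model("wrist");i=cams.snapshot("wrist");cv2.imwrite("pics/w1.png",i[:,:,::-1]);pickle.dump(m,open("w1.pkl","wb"))
s=i.astype(int)
h=cv2.cvtColor(i,cv2.COLOR_RGB2HSV)
o=cv2.inRange(h,(8,140,120),(24,255,255))
n,l,st,c=cv2.connectedComponentsWithStats(o);print([(st[k],c[k],plane("wrist",c[k],.086,m)) for k in range(1,n) if st[k,4]>150])
```

```text
[]
```

View pics/w1.png

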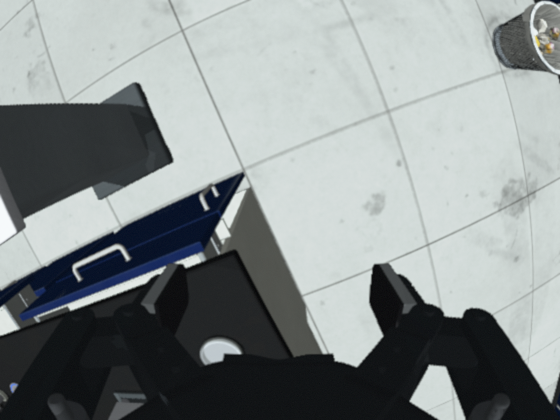

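All six keys are required, so both moves were refused. The wrist picture shows only floor, the open fingers and the dish at (222,350).

Call:
move_arm([
  {"dx": 0.5, "dy": -0.75, "dz": 0, "rx": 0, "ry": 0, "rz": 0.06},
  {"dx": 0.5, "dy": -0.75, "dz": 0, "rx": 0, "ry": 0, "rz": 0.06},
  {"dx": 0.5, "dy": -0.75, "dz": 0, "rx": 0, "ry": 0, "rz": 0.06},
  {"dx": 0.5, "dy": -0.75, "dz": 0, "rx": 0, "ry": 0, "rz": 0.06},
  {"dx": 0.5, "dy": -0.75, "dz": 0, "rx": 0, "ry": 0, "rz": 0.06},
  {"dx": 0.5, "dy": -0.75, "dz": 0, "rx": 0, "ry": 0, "rz": 0.06},
  {"dx": 0.5, "dy": -0.75, "dz": 0, "rx": 0, "ry": 0, "rz": 0.06},
  {"dx": 0.5, "dy": -0.75, "dz": 0, "rx": 0, "ry": 0, "rz": 0.06},
  {"dx": 0.5, "dy": -0.75, "dz": 0, "rx": 0, "ry": 0, "rz": 0.06},
  {"dx": 0.5, "dy": -0.75, "dz": 0, "rx": 0, "ry": 0, "rz": 0.06},
], claw=100)

```text
t: 1.4
tcp_pos: [0.3684, 0.3875, 0.2311]
tool_rot: [0.042, 0.999, -0.0, -0.0]
force: [-0.3, -0.2, -0.7]
finger_gap: 1.001
gripper_force: 0.0
```

Call:
move_arm([
  {"dx": 0.5, "dy": -0.75, "dz": 0, "rx": 0, "ry": 0, "rz": 0},
  {"dx": 0.5, "dy": -0.75, "dz": 0, "rx": 0, "ry": 0, "rz": 0},
  {"dx": 0.5, "dy": -0.75, "dz": 0, "rx": 0, "ry": 0, "rz": 0},
  {"dx": 0.5, "dy": -0.75, "dz": 0, "rx": 0, "ry": 0, "rz": 0},
  {"dx": 0.5, "dy": -0.75, "dz": 0, "rx": 0, "ry": 0, "rz": 0},
  {"dx": 0.5, "dy": -0.75, "dz": 0, "rx": 0, "ry": 0, "rz": 0},
  {"dx": 0.5, "dy": -0.75, "dz": 0, "rx": 0, "ry": 0, "rz": 0},
  {"dx": 0.5, "dy": -0.75, "dz": 0, "rx": 0, "ry": 0, "rz": 0},
  {"dx": 0.5, "dy": -0.75, "dz": 0, "rx": 0, "ry": 0, "rz": 0},
  {"dx": 0.5, "dy": -0.75, "dz": 0, "rx": 0, "ry": 0, "rz": 0},
])

```text
t: 2.65
tcp_pos: [0.4934, 0.2, 0.2311]
tool_rot: [0.043, 0.999, -0.0, -0.0]
force: [-0.5, 0.5, 0.4]
finger_gap: 1.0
gripper_force: 0.0
```

Run:
```python
from h import *
import pickle
from station import sensors
m=cams.camera_model("wrist");i=cams.snapshot("wrist");cv2.imwrite("pics/w2.png",i[:,:,::-1]);pickle.dump(m,open("w2.pkl","wb"))
print(sensors.sense()["tcp_pos"],sensors.sense()["tool_rot"])
h=cv2.cvtColor(i,cv2.COLOR_RGB2HSV)
o=cv2.inRange(h,(8,140,120),(24,255,255))
n,l,st,c=cv2.connectedComponentsWithStats(o);print([(st[k],c[k],plane("wrist",c[k],.086,m)) for k in range(1,n) if st[k,4]>150])
```

```text
[0.49542899 0.19804153 0.2311606 ] [ 4.35269111e-02  9.99051568e-01 -8.01393232e-04  8.54209437e-04]
[(array([241, 230,  52,  48, 772], dtype=int32), array([266.9507772 , 249.79145078]), array([0.54601534, 0.18447716, 0.086     ])), (array([251, 241,  32,  29, 705], dtype=int32), array([266.31205674, 254.74893617]), array([0.55120312, 0.18334552, 0.086     ]))]
```

View pics/w2.png

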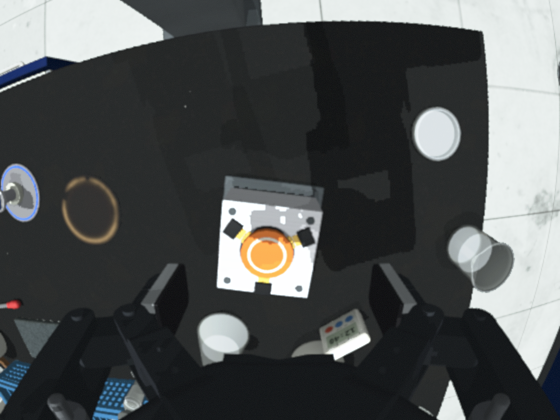

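The cap is seen from above at (266,255), i.e. world about (0.551, 0.182), which agrees with the fixed cameras. Next I move over the tool.

Call:
move_arm([
  {"dx": -0.05, "dy": -1, "dz": 0, "rx": 0, "ry": 0, "rz": 0},
  {"dx": -0.05, "dy": -1, "dz": 0, "rx": 0, "ry": 0, "rz": 0},
  {"dx": -0.05, "dy": -1, "dz": 0, "rx": 0, "ry": 0, "rz": 0},
  {"dx": -0.05, "dy": -1, "dz": 0, "rx": 0, "ry": 0, "rz": 0},
  {"dx": -0.05, "dy": -1, "dz": 0, "rx": 0, "ry": 0, "rz": 0},
  {"dx": -0.05, "dy": -1, "dz": 0, "rx": 0, "ry": 0, "rz": 0},
  {"dx": -0.05, "dy": -1, "dz": 0, "rx": 0, "ry": 0, "rz": 0},
  {"dx": -0.05, "dy": -1, "dz": 0, "rx": 0, "ry": 0, "rz": 0},
  {"dx": -0.05, "dy": -1, "dz": 0, "rx": 0, "ry": 0, "rz": 0},
  {"dx": -0.05, "dy": -1, "dz": 0, "rx": 0, "ry": 0, "rz": 0},
])

```text
t: 3.95
tcp_pos: [0.4804, -0.0497, 0.2312]
tool_rot: [0.043, 0.999, 0.0, -0.0]
force: [-0.3, -0.3, -0.9]
finger_gap: 1.001
gripper_force: 0.0
```

Call:
move_arm([
  {"dx": -0.05, "dy": -1, "dz": 0, "rx": 0, "ry": 0, "rz": 0},
  {"dx": -0.05, "dy": -1, "dz": 0, "rx": 0, "ry": 0, "rz": 0},
  {"dx": -0.05, "dy": -1, "dz": 0, "rx": 0, "ry": 0, "rz": 0},
  {"dx": -0.05, "dy": -1, "dz": 0, "rx": 0, "ry": 0, "rz": 0},
  {"dx": -0.05, "dy": -1, "dz": 0, "rx": 0, "ry": 0, "rz": 0},
  {"dx": -0.1, "dy": -0.88, "dz": 0, "rx": 0, "ry": 0, "rz": 0},
  {"dx": 0, "dy": 0, "dz": 0, "rx": 0, "ry": 0, "rz": 0},
  {"dx": 0, "dy": 0, "dz": 0, "rx": 0, "ry": 0, "rz": 0},
  {"dx": 0, "dy": 0, "dz": 0, "rx": 0, "ry": 0, "rz": 0},
  {"dx": 0, "dy": 0, "dz": 0, "rx": 0, "ry": 0, "rz": 0},
])

```text
t: 5.2
tcp_pos: [0.472, -0.1955, 0.2313]
tool_rot: [0.042, 0.999, 0.0, -0.0]
force: [0.0, 0.1, 0.7]
finger_gap: 1.001
gripper_force: 0.0
```

Run:
```python
from h import *
import pickle
from station import sensors
m=cams.camera_model("wrist");i=cams.snapshot("wrist");cv2.imwrite("pics/w3.png",i[:,:,::-1]);pickle.dump(m,open("w3.pkl","wb"))
print(sensors.sense()["tcp_pos"],sensors.sense()["tool_rot"])
print(proj("wrist",[[.47,-.197,.115],[.47,-.197,.003]],m))
x,y=proj("wrist",[.47,-.197,.115],m).astype(int)
c=i[y-50:y+50,x-65:x+65,::-1];cv2.imwrite("pics/w3c.png",cv2.resize(c,None,fx=6,fy=6,interpolation=cv2.INTER_CUBIC));print(x-65,y-50)
```

```text
[ 0.47200424 -0.19564644  0.23134973] [ 4.23584635e-02  9.99102476e-01  4.57481003e-05 -3.70624235e-05]
[[276.36944223 201.75123208]
 [276.8590882  176.42604473]]
211 151
```

View pics/w3c.png

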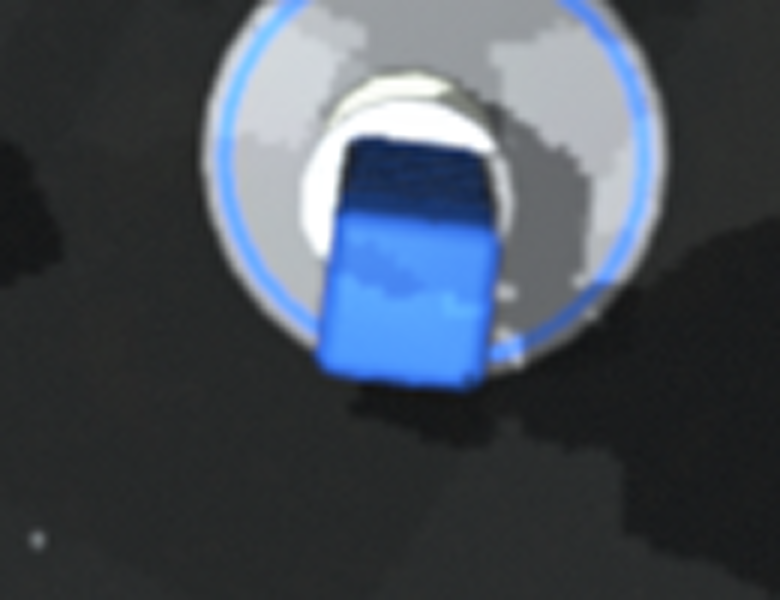

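The crop shows the blue handle's top face with corners at about (340,212), (500,228), (480,388), (320,372), and the mat centred near x=435.

Run:
```python
from h import *
import pickle
m=pickle.load(open("w3.pkl","rb"));np.set_printoptions(precision=4,suppress=True)
f=lambda X,Y:((X+.5)/6-.5+211,(Y+.5)/6-.5+151)
P=np.array([plane("wrist",f(*c),.115,m) for c in[(341,212),(500,228),(481,388),(320,373)]])
d=np.diff(np.vstack([P,P[:1]]),axis=0);print(P,P.mean(0),np.degrees(np.arctan2(d[:,1],d[:,0])),np.linalg.norm(d,axis=1))
# mat ring: project circle, and report extremes for candidate
i=cv2.imread("pics/w3.png");h=cv2.cvtColor(i,cv2.COLOR_BGR2HSV);o=cv2.inRange(h,(100,80,150),(125,255,255))
ys,xs=np.nonzero(o);Q=np.array([plane("wrist",p,.003,m)[:2] for p in zip(xs,ys)])
Q=Q[np.abs(np.linalg.norm(Q-[.47,-.192],axis=1)-.041)<.006]
for _ in range(5):
    A=np.c_[2*Q,np.ones(len(Q))];s=np.linalg.lstsq(A,(Q**2).sum(1),rcond=None)[0];c=s[:2];r=np.sqrt(s[2]+c@c)
    Q=Q[np.abs(np.linalg.norm(Q-c,axis=1)-r)<.003]
print("mat",c,r,len(Q))
```

```text
[[ 0.4561 -0.2031  0.115 ]
 [ 0.4601 -0.1818  0.115 ]
 [ 0.4826 -0.186   0.115 ]
 [ 0.4786 -0.2082  0.115 ]] [ 0.4693 -0.1948  0.115 ] [  79.3122  -10.688  -100.394   167.4156] [0.0217 0.023  0.0225 0.0231]
mat [ 0.4716 -0.19  ] 0.040625843745859765 657
```

Call:
move_arm([
  {"dx": -0.06, "dy": 0, "dz": -0.3, "rx": 0, "ry": 0, "rz": -0.09},
  {"dx": -0.06, "dy": 0, "dz": -0.8, "rx": 0, "ry": 0, "rz": -0.09},
  {"dx": 0, "dy": 0, "dz": -1, "rx": 0, "ry": 0, "rz": 0},
  {"dx": 0, "dy": 0, "dz": -1, "rx": 0, "ry": 0, "rz": 0},
  {"dx": 0, "dy": 0, "dz": -1, "rx": 0, "ry": 0, "rz": 0},
  {"dx": 0, "dy": 0, "dz": -1, "rx": 0, "ry": 0, "rz": 0},
  {"dx": 0, "dy": 0, "dz": -0.8, "rx": 0, "ry": 0, "rz": 0},
  {"dx": 0, "dy": 0, "dz": -0.5, "rx": 0, "ry": 0, "rz": 0},
  {"dx": 0, "dy": 0, "dz": -0.1, "rx": 0, "ry": 0, "rz": 0},
  {"dx": 0, "dy": 0, "dz": 0, "rx": 0, "ry": 0, "rz": 0},
])

```text
t: 6.5
tcp_pos: [0.4693, -0.1964, 0.0691]
tool_rot: [0.09, 0.996, -0.0, 0.0]
force: [0.7, -0.2, -0.4]
finger_gap: 1.0
gripper_force: 0.0
```

Call:
move_arm([
  {"dx": 0, "dy": 0, "dz": 0, "rx": 0, "ry": 0, "rz": 0},
  {"dx": 0, "dy": 0, "dz": 0, "rx": 0, "ry": 0, "rz": 0},
  {"dx": 0, "dy": 0, "dz": 0, "rx": 0, "ry": 0, "rz": 0},
  {"dx": 0, "dy": 0, "dz": 0, "rx": 0, "ry": 0, "rz": 0},
  {"dx": 0, "dy": 0, "dz": 0, "rx": 0, "ry": 0, "rz": 0},
  {"dx": 0, "dy": 0, "dz": 0, "rx": 0, "ry": 0, "rz": 0},
  {"dx": 0, "dy": 0, "dz": 0, "rx": 0, "ry": 0, "rz": 0},
  {"dx": 0, "dy": 0, "dz": 0, "rx": 0, "ry": 0, "rz": 0},
  {"dx": 0, "dy": 0, "dz": 0, "rx": 0, "ry": 0, "rz": 0},
  {"dx": 0, "dy": 0, "dz": 0, "rx": 0, "ry": 0, "rz": 0},
], claw=0, newtons=90)

```text
t: 7.75
tcp_pos: [0.4692, -0.1964, 0.0692]
tool_rot: [0.09, 0.996, -0.0, 0.0]
force: [-0.1, 0.8, 5.0]
finger_gap: 0.27
gripper_force: 87.9
```

Call:
move_arm([
  {"dx": 0, "dy": 0, "dz": 0.2, "rx": 0, "ry": 0, "rz": 0},
  {"dx": 0, "dy": 0, "dz": 0.6, "rx": 0, "ry": 0, "rz": 0},
  {"dx": 0, "dy": 0, "dz": 1, "rx": 0, "ry": 0, "rz": 0},
  {"dx": 0, "dy": 0, "dz": 1, "rx": 0, "ry": 0, "rz": 0},
  {"dx": 0, "dy": 0, "dz": 1, "rx": 0, "ry": 0, "rz": 0},
  {"dx": 0, "dy": 0.3, "dz": 1, "rx": 0, "ry": 0, "rz": 0},
  {"dx": 0.1, "dy": 0.7, "dz": 0.6, "rx": 0, "ry": 0, "rz": 0},
  {"dx": 0.2, "dy": 1, "dz": 0, "rx": 0, "ry": 0, "rz": 0},
  {"dx": 0.2, "dy": 1, "dz": 0, "rx": 0, "ry": 0, "rz": 0},
  {"dx": 0.2, "dy": 1, "dz": 0, "rx": 0, "ry": 0, "rz": 0},
])

```text
t: 9.0
tcp_pos: [0.4859, -0.0944, 0.2038]
tool_rot: [0.09, 0.996, 0.0, -0.001]
force: [-0.6, 0.5, -3.0]
finger_gap: 0.265
gripper_force: 88.1
```

Call:
move_arm([
  {"dx": 0.24, "dy": 1, "dz": 0, "rx": 0, "ry": 0, "rz": 0},
  {"dx": 0.24, "dy": 1, "dz": 0, "rx": 0, "ry": 0, "rz": 0},
  {"dx": 0.24, "dy": 1, "dz": 0, "rx": 0, "ry": 0, "rz": 0},
  {"dx": 0.24, "dy": 1, "dz": 0, "rx": 0, "ry": 0, "rz": 0},
  {"dx": 0.24, "dy": 1, "dz": 0, "rx": 0, "ry": 0, "rz": 0},
  {"dx": 0.24, "dy": 1, "dz": 0, "rx": 0, "ry": 0, "rz": 0},
  {"dx": 0.24, "dy": 1, "dz": 0, "rx": 0, "ry": 0, "rz": 0},
  {"dx": 0.24, "dy": 1, "dz": 0, "rx": 0, "ry": 0, "rz": 0},
  {"dx": 0.24, "dy": 1, "dz": 0, "rx": 0, "ry": 0, "rz": 0},
  {"dx": 0.24, "dy": 1, "dz": 0, "rx": 0, "ry": 0, "rz": 0},
])

```text
t: 10.25
tcp_pos: [0.5454, 0.1554, 0.2035]
tool_rot: [0.089, 0.996, -0.0, -0.001]
force: [0.0, -0.4, -2.3]
finger_gap: 0.273
gripper_force: 88.1
```

Call:
move_arm([
  {"dx": 0.18, "dy": 0.9, "dz": 0, "rx": 0, "ry": 0, "rz": 0},
  {"dx": 0, "dy": 0.2, "dz": 0, "rx": 0, "ry": 0, "rz": 0},
  {"dx": 0, "dy": 0, "dz": 0, "rx": 0, "ry": 0, "rz": 0},
  {"dx": 0, "dy": 0, "dz": 0, "rx": 0, "ry": 0, "rz": 0},
  {"dx": 0, "dy": 0, "dz": 0, "rx": 0, "ry": 0, "rz": 0},
  {"dx": 0, "dy": 0, "dz": 0, "rx": 0, "ry": 0, "rz": 0},
  {"dx": 0, "dy": 0, "dz": 0, "rx": 0, "ry": 0, "rz": 0},
  {"dx": 0, "dy": 0, "dz": 0, "rx": 0, "ry": 0, "rz": 0},
  {"dx": 0, "dy": 0, "dz": 0, "rx": 0, "ry": 0, "rz": 0},
  {"dx": 0, "dy": 0, "dz": 0, "rx": 0, "ry": 0, "rz": 0},
])

```text
t: 11.5
tcp_pos: [0.551, 0.1812, 0.2038]
tool_rot: [0.09, 0.996, -0.0, -0.0]
force: [-0.3, -0.1, -2.0]
finger_gap: 0.27
gripper_force: 88.1
```

Run:
```python
from h import *
import pickle
from station import sensors
M=[]
t=[]
for n,P in (("wrist",[.551,.182,.1]),("scene",[.551,.182,.13])):
    m=cams.camera_model(n);i=cams.snapshot(n);M.append(m);cv2.imwrite(f"pics/a_{n}.png",i[:,:,::-1])
    w=130 if n=="wrist" else 65; k=390//w
    x,y=proj(n,P,m).astype(int);x0,y0=x-w//2,min(y-w//2,420-w)
    print(n,x0,y0,k);t.append(cv2.resize(i[y0:y0+w,x0:x0+w,::-1],None,fx=k,fy=k,interpolation=cv2.INTER_CUBIC))
cv2.imwrite("pics/a.png",np.hstack(t));pickle.dump(M,open("a.pkl","wb"))
s=sensors.sense();print(s["tcp_pos"],s["tool_rot"],s["force"])
```

```text
wrist 214 143 3
scene 199 144 6
[0.55096742 0.18125249 0.2037942 ] [ 8.97877260e-02  9.95960925e-01  4.73374023e-06 -1.58496000e-05] [-0.00953248 -0.12714886 -2.56156221]
```

View pics/a.png

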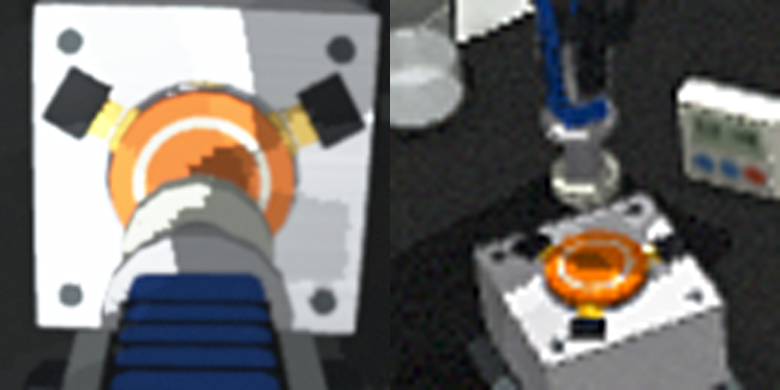

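Run:
```python
from h import *
import pickle
m,ms=pickle.load(open("a.pkl","rb"));np.set_printoptions(precision=4,suppress=True)
f=lambda X,Y:((X+.5)/3-.5+214,(Y+.5)/3-.5+143)
def fit(pts,z):
    Q=np.array([plane("wrist",f(*p),z,m)[:2] for p in pts]);s=np.linalg.lstsq(np.c_[2*Q,np.ones(len(Q))],(Q**2).sum(1),rcond=None)[0];return s[:2],np.sqrt(s[2]+s[:2]@s[:2])
print("cap",[fit([(132,180),(271,178),(200,115),(152,137),(252,137)],z) for z in(.084,.086,.088)])
print("foot upper rim",fit([(123,240),(150,197),(200,180),(250,197),(276,240)],.1376))
# block hole screws -> 4 at +-? centre at top z .077
C=[plane("wrist",f(*p),.077,m)[:2] for p in[(70,41),(341,49),(323,300),(71,294)]];print(np.array(C),np.mean(C,0))
g=lambda X,Y:((X-390+.5)/6-.5+199,(Y+.5)/6-.5+144)
print("scene ring",plane("scene",g(594,263),.086,ms),"foot",plane("scene",g(585,190),.1376,ms))
```

```text
cap [(array([0.5523, 0.1832]), np.float64(0.019408933507014604)), (array([0.5518, 0.1833]), np.float64(0.019260960376589007)), (array([0.5512, 0.1834]), np.float64(0.01911298724615078))]
foot upper rim (array([0.554, 0.182]), np.float64(0.017706796389294063))
[[0.507  0.1541]
 [0.5226 0.2282]
 [0.5963 0.2124]
 [0.5809 0.1385]] [0.5517 0.1833]
scene ring [0.5507 0.1828 0.086 ] foot [0.5485 0.1798 0.1376]
```

Call:
move_arm([
  {"dx": 0, "dy": 0.08, "dz": -0.2, "rx": 0, "ry": 0, "rz": 0},
  {"dx": 0, "dy": 0, "dz": -0.4, "rx": 0, "ry": 0, "rz": 0},
  {"dx": 0, "dy": 0, "dz": -0.4, "rx": 0, "ry": 0, "rz": 0},
  {"dx": 0, "dy": 0, "dz": -0.3, "rx": 0, "ry": 0, "rz": 0},
  {"dx": 0, "dy": 0, "dz": -0.2, "rx": 0, "ry": 0, "rz": 0},
  {"dx": 0, "dy": 0, "dz": -0.1, "rx": 0, "ry": 0, "rz": 0},
  {"dx": 0, "dy": 0, "dz": -0.1, "rx": 0, "ry": 0, "rz": 0},
  {"dx": 0, "dy": 0, "dz": -0.1, "rx": 0, "ry": 0, "rz": 0},
  {"dx": 0, "dy": 0, "dz": 0, "rx": 0, "ry": 0, "rz": 0},
  {"dx": 0, "dy": 0, "dz": 0, "rx": 0, "ry": 0, "rz": 0},
])

```text
t: 12.85
tcp_pos: [0.5511, 0.1832, 0.159]
tool_rot: [0.09, 0.996, 0.0, 0.0]
force: [-0.1, 0.3, -1.9]
finger_gap: 0.269
gripper_force: 88.2
```

Call:
move_arm([
  {"dx": 0, "dy": 0, "dz": -0.04, "rx": 0, "ry": 0, "rz": 0},
  {"dx": 0, "dy": 0, "dz": -0.04, "rx": 0, "ry": 0, "rz": 0},
  {"dx": 0, "dy": 0, "dz": -0.04, "rx": 0, "ry": 0, "rz": 0},
  {"dx": 0, "dy": 0, "dz": -0.04, "rx": 0, "ry": 0, "rz": 0},
  {"dx": 0, "dy": 0, "dz": -0.04, "rx": 0, "ry": 0, "rz": 0},
  {"dx": 0, "dy": 0, "dz": -0.04, "rx": 0, "ry": 0, "rz": 0},
  {"dx": 0, "dy": 0, "dz": -0.04, "rx": 0, "ry": 0, "rz": 0},
  {"dx": 0, "dy": 0, "dz": 0, "rx": 0, "ry": 0, "rz": 0},
  {"dx": 0, "dy": 0, "dz": 0, "rx": 0, "ry": 0, "rz": 0},
  {"dx": 0, "dy": 0, "dz": 0, "rx": 0, "ry": 0, "rz": 0},
])

```text
t: 14.1
tcp_pos: [0.551, 0.1832, 0.1519]
tool_rot: [0.09, 0.996, 0.0, 0.0]
force: [-0.4, -0.9, -2.3]
finger_gap: 0.273
gripper_force: 88.2
```

Call:
move_arm([
  {"dx": 0, "dy": 0, "dz": -0.02, "rx": 0, "ry": 0, "rz": 0},
  {"dx": 0, "dy": 0, "dz": -0.02, "rx": 0, "ry": 0, "rz": 0},
  {"dx": 0, "dy": 0, "dz": -0.02, "rx": 0, "ry": 0, "rz": 0},
  {"dx": 0, "dy": 0, "dz": -0.02, "rx": 0, "ry": 0, "rz": 0},
  {"dx": 0, "dy": 0, "dz": -0.02, "rx": 0, "ry": 0, "rz": 0},
  {"dx": 0, "dy": 0, "dz": -0.02, "rx": 0, "ry": 0, "rz": 0},
  {"dx": 0, "dy": 0, "dz": 0, "rx": 0, "ry": 0, "rz": 0},
  {"dx": 0, "dy": 0, "dz": 0, "rx": 0, "ry": 0, "rz": 0},
  {"dx": 0, "dy": 0, "dz": 0, "rx": 0, "ry": 0, "rz": 0},
  {"dx": 0, "dy": 0, "dz": 0, "rx": 0, "ry": 0, "rz": 0},
])

```text
t: 15.35
tcp_pos: [0.5511, 0.1832, 0.1487]
tool_rot: [0.09, 0.996, 0.0, 0.0]
force: [0.4, -0.1, -0.1]
finger_gap: 0.272
gripper_force: 88.6
```

Call:
move_arm([
  {"dx": 0, "dy": 0, "dz": -0.02, "rx": 0, "ry": 0, "rz": 0},
  {"dx": 0, "dy": 0, "dz": -0.02, "rx": 0, "ry": 0, "rz": 0},
  {"dx": 0, "dy": 0, "dz": -0.02, "rx": 0, "ry": 0, "rz": 0},
  {"dx": 0, "dy": 0, "dz": -0.02, "rx": 0, "ry": 0, "rz": 0},
  {"dx": 0, "dy": 0, "dz": -0.02, "rx": 0, "ry": 0, "rz": 0},
  {"dx": 0, "dy": 0, "dz": -0.02, "rx": 0, "ry": 0, "rz": 0},
  {"dx": 0, "dy": 0, "dz": 0, "rx": 0, "ry": 0, "rz": 0},
  {"dx": 0, "dy": 0, "dz": 0, "rx": 0, "ry": 0, "rz": 0},
  {"dx": 0, "dy": 0, "dz": 0, "rx": 0, "ry": 0, "rz": 0},
  {"dx": 0, "dy": 0, "dz": 0, "rx": 0, "ry": 0, "rz": 0},
])

```text
t: 16.6
tcp_pos: [0.551, 0.1832, 0.1458]
tool_rot: [0.09, 0.996, 0.0, -0.0]
force: [0.3, 0.2, -2.8]
finger_gap: 0.268
gripper_force: 88.6
```

Call:
move_arm([
  {"dx": 0, "dy": 0, "dz": -0.02, "rx": 0, "ry": 0, "rz": 0},
  {"dx": 0, "dy": 0, "dz": -0.02, "rx": 0, "ry": 0, "rz": 0},
  {"dx": 0, "dy": 0, "dz": -0.02, "rx": 0, "ry": 0, "rz": 0},
  {"dx": 0, "dy": 0, "dz": -0.02, "rx": 0, "ry": 0, "rz": 0},
  {"dx": 0, "dy": 0, "dz": -0.02, "rx": 0, "ry": 0, "rz": 0},
  {"dx": 0, "dy": 0, "dz": -0.02, "rx": 0, "ry": 0, "rz": 0},
  {"dx": 0, "dy": 0, "dz": 0, "rx": 0, "ry": 0, "rz": 0},
  {"dx": 0, "dy": 0, "dz": 0, "rx": 0, "ry": 0, "rz": 0},
  {"dx": 0, "dy": 0, "dz": 0, "rx": 0, "ry": 0, "rz": 0},
  {"dx": 0, "dy": 0, "dz": 0, "rx": 0, "ry": 0, "rz": 0},
])

```text
t: 17.85
tcp_pos: [0.5509, 0.1832, 0.1427]
tool_rot: [0.09, 0.996, -0.0, -0.0]
force: [-0.5, 0.2, -3.1]
finger_gap: 0.268
gripper_force: 88.6
```

Run:
```python
from h import *
import pickle
from station import sensors
m=cams.camera_model("wrist");i=cams.snapshot("wrist");pickle.dump(m,open("b.pkl","wb"))
x,y=proj("wrist",[.551,.183,.085],m).astype(int);x0,y0=x-65,min(y-65,290);print(x0,y0)
cv2.imwrite("pics/b.png",cv2.resize(i[y0:y0+130,x0:x0+130,::-1],None,fx=4,fy=4,interpolation=cv2.INTER_CUBIC))
print(sensors.sense()["force"],sensors.sense()["ft_torque"])
```

```text
213 163
[-0.19222899  0.26483645 -2.01969834] [-0.03297733  0.00873069  0.01514827]
```

View pics/b.png

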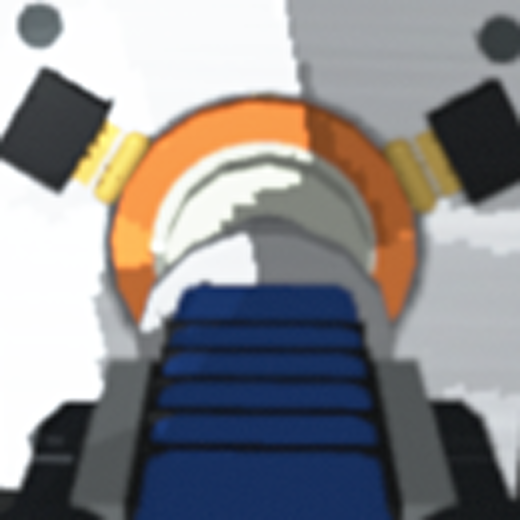

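The cap is level in the recess, centred under the foot at crop (262,240), with the catches pushed aside. Continuing down.

Call:
move_arm([
  {"dx": 0, "dy": 0, "dz": -0.02, "rx": 0, "ry": 0, "rz": 0},
  {"dx": 0, "dy": 0, "dz": -0.02, "rx": 0, "ry": 0, "rz": 0},
  {"dx": 0, "dy": 0, "dz": -0.02, "rx": 0, "ry": 0, "rz": 0},
  {"dx": 0, "dy": 0, "dz": -0.02, "rx": 0, "ry": 0, "rz": 0},
  {"dx": 0, "dy": 0, "dz": -0.02, "rx": 0, "ry": 0, "rz": 0},
  {"dx": 0, "dy": 0, "dz": -0.02, "rx": 0, "ry": 0, "rz": 0},
  {"dx": 0, "dy": 0, "dz": 0, "rx": 0, "ry": 0, "rz": 0},
  {"dx": 0, "dy": 0, "dz": 0, "rx": 0, "ry": 0, "rz": 0},
  {"dx": 0, "dy": 0, "dz": 0, "rx": 0, "ry": 0, "rz": 0},
  {"dx": 0, "dy": 0, "dz": 0, "rx": 0, "ry": 0, "rz": 0},
])

```text
t: 19.15
tcp_pos: [0.551, 0.1832, 0.1399]
tool_rot: [0.09, 0.996, 0.0, 0.0]
force: [0.2, 0.5, -3.3]
finger_gap: 0.272
gripper_force: 88.6
```

Call:
move_arm([
  {"dx": 0, "dy": 0, "dz": -0.02, "rx": 0, "ry": 0, "rz": 0},
  {"dx": 0, "dy": 0, "dz": -0.02, "rx": 0, "ry": 0, "rz": 0},
  {"dx": 0, "dy": 0, "dz": -0.02, "rx": 0, "ry": 0, "rz": 0},
  {"dx": 0, "dy": 0, "dz": -0.02, "rx": 0, "ry": 0, "rz": 0},
  {"dx": 0, "dy": 0, "dz": -0.02, "rx": 0, "ry": 0, "rz": 0},
  {"dx": 0, "dy": 0, "dz": -0.02, "rx": 0, "ry": 0, "rz": 0},
  {"dx": 0, "dy": 0, "dz": 0, "rx": 0, "ry": 0, "rz": 0},
  {"dx": 0, "dy": 0, "dz": 0, "rx": 0, "ry": 0, "rz": 0},
  {"dx": 0, "dy": 0, "dz": 0, "rx": 0, "ry": 0, "rz": 0},
  {"dx": 0, "dy": 0, "dz": 0, "rx": 0, "ry": 0, "rz": 0},
])

```text
t: 20.4
tcp_pos: [0.551, 0.1832, 0.1368]
tool_rot: [0.09, 0.996, -0.0, 0.0]
force: [-0.0, 0.3, -3.4]
finger_gap: 0.273
gripper_force: 88.6
```

Call:
move_arm([
  {"dx": 0, "dy": 0, "dz": -0.02, "rx": 0, "ry": 0, "rz": 0},
  {"dx": 0, "dy": 0, "dz": -0.02, "rx": 0, "ry": 0, "rz": 0},
  {"dx": 0, "dy": 0, "dz": -0.02, "rx": 0, "ry": 0, "rz": 0},
  {"dx": 0, "dy": 0, "dz": -0.02, "rx": 0, "ry": 0, "rz": 0},
  {"dx": 0, "dy": 0, "dz": -0.02, "rx": 0, "ry": 0, "rz": 0},
  {"dx": 0, "dy": 0, "dz": -0.02, "rx": 0, "ry": 0, "rz": 0},
  {"dx": 0, "dy": 0, "dz": 0, "rx": 0, "ry": 0, "rz": 0},
  {"dx": 0, "dy": 0, "dz": 0, "rx": 0, "ry": 0, "rz": 0},
  {"dx": 0, "dy": 0, "dz": 0, "rx": 0, "ry": 0, "rz": 0},
  {"dx": 0, "dy": 0, "dz": 0, "rx": 0, "ry": 0, "rz": 0},
])

```text
t: 21.65
tcp_pos: [0.5512, 0.1833, 0.1341]
tool_rot: [0.09, 0.996, 0.0, 0.0]
force: [-0.1, -0.0, 2.1]
finger_gap: 0.267
gripper_force: 88.6
```

Call:
move_arm([
  {"dx": 0, "dy": 0, "dz": -0.02, "rx": 0, "ry": 0, "rz": 0},
  {"dx": 0, "dy": 0, "dz": -0.02, "rx": 0, "ry": 0, "rz": 0},
  {"dx": 0, "dy": 0, "dz": -0.02, "rx": 0, "ry": 0, "rz": 0},
  {"dx": 0, "dy": 0, "dz": -0.02, "rx": 0, "ry": 0, "rz": 0},
  {"dx": 0, "dy": 0, "dz": -0.02, "rx": 0, "ry": 0, "rz": 0},
  {"dx": 0, "dy": 0, "dz": 0, "rx": 0, "ry": 0, "rz": 0},
  {"dx": 0, "dy": 0, "dz": 0, "rx": 0, "ry": 0, "rz": 0},
  {"dx": 0, "dy": 0, "dz": 0, "rx": 0, "ry": 0, "rz": 0},
  {"dx": 0, "dy": 0, "dz": 0, "rx": 0, "ry": 0, "rz": 0},
  {"dx": 0, "dy": 0, "dz": 0, "rx": 0, "ry": 0, "rz": 0},
])

```text
t: 22.9
tcp_pos: [0.5513, 0.1832, 0.1312]
tool_rot: [0.09, 0.996, 0.0, 0.0]
force: [1.5, -0.4, 1.8]
finger_gap: 0.271
gripper_force: 88.9
```

Call:
move_arm([
  {"dx": 0, "dy": 0, "dz": -0.02, "rx": 0, "ry": 0, "rz": 0},
  {"dx": 0, "dy": 0, "dz": -0.02, "rx": 0, "ry": 0, "rz": 0},
  {"dx": 0, "dy": 0, "dz": -0.02, "rx": 0, "ry": 0, "rz": 0},
  {"dx": 0, "dy": 0, "dz": -0.02, "rx": 0, "ry": 0, "rz": 0},
  {"dx": 0, "dy": 0, "dz": 0, "rx": 0, "ry": 0, "rz": 0},
  {"dx": 0, "dy": 0, "dz": 0, "rx": 0, "ry": 0, "rz": 0},
  {"dx": 0, "dy": 0, "dz": 0, "rx": 0, "ry": 0, "rz": 0},
  {"dx": 0, "dy": 0, "dz": 0, "rx": 0, "ry": 0, "rz": 0},
  {"dx": 0, "dy": 0, "dz": 0, "rx": 0, "ry": 0, "rz": 0},
  {"dx": 0, "dy": 0, "dz": 0, "rx": 0, "ry": 0, "rz": 0},
])

```text
t: 24.15
tcp_pos: [0.5509, 0.1832, 0.1293]
tool_rot: [0.09, 0.996, -0.0, -0.0]
force: [-1.2, 1.0, -3.4]
finger_gap: 0.272
gripper_force: 88.7
```

Call:
move_arm([
  {"dx": 0, "dy": 0, "dz": -0.02, "rx": 0, "ry": 0, "rz": 0},
  {"dx": 0, "dy": 0, "dz": -0.02, "rx": 0, "ry": 0, "rz": 0},
  {"dx": 0, "dy": 0, "dz": -0.02, "rx": 0, "ry": 0, "rz": 0},
  {"dx": 0, "dy": 0, "dz": -0.02, "rx": 0, "ry": 0, "rz": 0},
  {"dx": 0, "dy": 0, "dz": 0, "rx": 0, "ry": 0, "rz": 0},
  {"dx": 0, "dy": 0, "dz": 0, "rx": 0, "ry": 0, "rz": 0},
  {"dx": 0, "dy": 0, "dz": 0, "rx": 0, "ry": 0, "rz": 0},
  {"dx": 0, "dy": 0, "dz": 0, "rx": 0, "ry": 0, "rz": 0},
  {"dx": 0, "dy": 0, "dz": 0, "rx": 0, "ry": 0, "rz": 0},
  {"dx": 0, "dy": 0, "dz": 0, "rx": 0, "ry": 0, "rz": 0},
])

```text
t: 25.4
tcp_pos: [0.5511, 0.1832, 0.1274]
tool_rot: [0.09, 0.996, 0.0, 0.0]
force: [0.9, 1.1, -2.0]
finger_gap: 0.272
gripper_force: 88.7
```

Call:
move_arm([
  {"dx": 0, "dy": 0, "dz": -0.02, "rx": 0, "ry": 0, "rz": 0},
  {"dx": 0, "dy": 0, "dz": -0.02, "rx": 0, "ry": 0, "rz": 0},
  {"dx": 0, "dy": 0, "dz": -0.02, "rx": 0, "ry": 0, "rz": 0},
  {"dx": 0, "dy": 0, "dz": -0.02, "rx": 0, "ry": 0, "rz": 0},
  {"dx": 0, "dy": 0, "dz": 0, "rx": 0, "ry": 0, "rz": 0},
  {"dx": 0, "dy": 0, "dz": 0, "rx": 0, "ry": 0, "rz": 0},
  {"dx": 0, "dy": 0, "dz": 0, "rx": 0, "ry": 0, "rz": 0},
  {"dx": 0, "dy": 0, "dz": 0, "rx": 0, "ry": 0, "rz": 0},
  {"dx": 0, "dy": 0, "dz": 0, "rx": 0, "ry": 0, "rz": 0},
  {"dx": 0, "dy": 0, "dz": 0, "rx": 0, "ry": 0, "rz": 0},
])

```text
t: 26.65
tcp_pos: [0.551, 0.1832, 0.1253]
tool_rot: [0.09, 0.996, 0.0, 0.0]
force: [0.1, 0.2, -3.0]
finger_gap: 0.265
gripper_force: 88.6
```

Call:
move_arm([
  {"dx": 0, "dy": 0, "dz": -0.02, "rx": 0, "ry": 0, "rz": 0},
  {"dx": 0, "dy": 0, "dz": -0.02, "rx": 0, "ry": 0, "rz": 0},
  {"dx": 0, "dy": 0, "dz": 0, "rx": 0, "ry": 0, "rz": 0},
  {"dx": 0, "dy": 0, "dz": 0, "rx": 0, "ry": 0, "rz": 0},
  {"dx": 0, "dy": 0, "dz": 0, "rx": 0, "ry": 0, "rz": 0},
  {"dx": 0, "dy": 0, "dz": 0, "rx": 0, "ry": 0, "rz": 0},
  {"dx": 0, "dy": 0, "dz": 0, "rx": 0, "ry": 0, "rz": 0},
  {"dx": 0, "dy": 0, "dz": 0, "rx": 0, "ry": 0, "rz": 0},
  {"dx": 0, "dy": 0, "dz": 0, "rx": 0, "ry": 0, "rz": 0},
  {"dx": 0, "dy": 0, "dz": 0, "rx": 0, "ry": 0, "rz": 0},
])

```text
t: 27.9
tcp_pos: [0.551, 0.1832, 0.1243]
tool_rot: [0.09, 0.996, 0.0, 0.0]
force: [-0.9, -0.1, -3.5]
finger_gap: 0.267
gripper_force: 88.6
```

Call:
move_arm([
  {"dx": 0, "dy": 0, "dz": -0.02, "rx": 0, "ry": 0, "rz": 0},
  {"dx": 0, "dy": 0, "dz": -0.02, "rx": 0, "ry": 0, "rz": 0},
  {"dx": 0, "dy": 0, "dz": 0, "rx": 0, "ry": 0, "rz": 0},
  {"dx": 0, "dy": 0, "dz": 0, "rx": 0, "ry": 0, "rz": 0},
  {"dx": 0, "dy": 0, "dz": 0, "rx": 0, "ry": 0, "rz": 0},
  {"dx": 0, "dy": 0, "dz": 0, "rx": 0, "ry": 0, "rz": 0},
  {"dx": 0, "dy": 0, "dz": 0, "rx": 0, "ry": 0, "rz": 0},
  {"dx": 0, "dy": 0, "dz": 0, "rx": 0, "ry": 0, "rz": 0},
  {"dx": 0, "dy": 0, "dz": 0, "rx": 0, "ry": 0, "rz": 0},
  {"dx": 0, "dy": 0, "dz": 0, "rx": 0, "ry": 0, "rz": 0},
])

```text
t: 29.15
tcp_pos: [0.551, 0.1832, 0.1233]
tool_rot: [0.09, 0.996, -0.0, -0.0]
force: [0.8, -0.5, -3.0]
finger_gap: 0.273
gripper_force: 88.6
```

Call:
move_arm([
  {"dx": 0, "dy": 0, "dz": -0.02, "rx": 0, "ry": 0, "rz": 0},
  {"dx": 0, "dy": 0, "dz": -0.02, "rx": 0, "ry": 0, "rz": 0},
  {"dx": 0, "dy": 0, "dz": 0, "rx": 0, "ry": 0, "rz": 0},
  {"dx": 0, "dy": 0, "dz": 0, "rx": 0, "ry": 0, "rz": 0},
  {"dx": 0, "dy": 0, "dz": 0, "rx": 0, "ry": 0, "rz": 0},
  {"dx": 0, "dy": 0, "dz": 0, "rx": 0, "ry": 0, "rz": 0},
  {"dx": 0, "dy": 0, "dz": 0, "rx": 0, "ry": 0, "rz": 0},
  {"dx": 0, "dy": 0, "dz": 0, "rx": 0, "ry": 0, "rz": 0},
  {"dx": 0, "dy": 0, "dz": 0, "rx": 0, "ry": 0, "rz": 0},
  {"dx": 0, "dy": 0, "dz": 0, "rx": 0, "ry": 0, "rz": 0},
])

```text
t: 30.4
tcp_pos: [0.5511, 0.1832, 0.1224]
tool_rot: [0.09, 0.996, 0.0, 0.0]
force: [-1.4, 0.3, 2.3]
finger_gap: 0.27
gripper_force: 89.2
```

Call:
move_arm([
  {"dx": 0, "dy": 0, "dz": -0.02, "rx": 0, "ry": 0, "rz": 0},
  {"dx": 0, "dy": 0, "dz": 0, "rx": 0, "ry": 0, "rz": 0},
  {"dx": 0, "dy": 0, "dz": 0, "rx": 0, "ry": 0, "rz": 0},
  {"dx": 0, "dy": 0, "dz": 0, "rx": 0, "ry": 0, "rz": 0},
  {"dx": 0, "dy": 0, "dz": 0, "rx": 0, "ry": 0, "rz": 0},
  {"dx": 0, "dy": 0, "dz": 0, "rx": 0, "ry": 0, "rz": 0},
  {"dx": 0, "dy": 0, "dz": 0, "rx": 0, "ry": 0, "rz": 0},
  {"dx": 0, "dy": 0, "dz": 0, "rx": 0, "ry": 0, "rz": 0},
  {"dx": 0, "dy": 0, "dz": 0, "rx": 0, "ry": 0, "rz": 0},
  {"dx": 0, "dy": 0, "dz": 0, "rx": 0, "ry": 0, "rz": 0},
])

```text
t: 31.65
tcp_pos: [0.5511, 0.1832, 0.122]
tool_rot: [0.09, 0.996, 0.0, 0.0]
force: [-0.6, 0.3, 4.9]
finger_gap: 0.274
gripper_force: 89.4
```

Call:
move_arm([
  {"dx": 0, "dy": 0, "dz": -0.02, "rx": 0, "ry": 0, "rz": 0},
  {"dx": 0, "dy": 0, "dz": 0, "rx": 0, "ry": 0, "rz": 0},
  {"dx": 0, "dy": 0, "dz": 0, "rx": 0, "ry": 0, "rz": 0},
  {"dx": 0, "dy": 0, "dz": 0, "rx": 0, "ry": 0, "rz": 0},
  {"dx": 0, "dy": 0, "dz": 0, "rx": 0, "ry": 0, "rz": 0},
  {"dx": 0, "dy": 0, "dz": 0, "rx": 0, "ry": 0, "rz": 0},
  {"dx": 0, "dy": 0, "dz": 0, "rx": 0, "ry": 0, "rz": 0},
  {"dx": 0, "dy": 0, "dz": 0, "rx": 0, "ry": 0, "rz": 0},
  {"dx": 0, "dy": 0, "dz": 0, "rx": 0, "ry": 0, "rz": 0},
  {"dx": 0, "dy": 0, "dz": 0, "rx": 0, "ry": 0, "rz": 0},
])

```text
t: 32.9
tcp_pos: [0.5511, 0.1832, 0.1216]
tool_rot: [0.09, 0.996, 0.0, 0.0]
force: [-2.1, -0.5, 5.8]
finger_gap: 0.273
gripper_force: 89.6
```

Call:
move_arm([
  {"dx": 0, "dy": 0, "dz": -0.02, "rx": 0, "ry": 0, "rz": 0},
  {"dx": 0, "dy": 0, "dz": 0, "rx": 0, "ry": 0, "rz": 0},
  {"dx": 0, "dy": 0, "dz": 0, "rx": 0, "ry": 0, "rz": 0},
  {"dx": 0, "dy": 0, "dz": 0, "rx": 0, "ry": 0, "rz": 0},
  {"dx": 0, "dy": 0, "dz": 0, "rx": 0, "ry": 0, "rz": 0},
  {"dx": 0, "dy": 0, "dz": 0, "rx": 0, "ry": 0, "rz": 0},
  {"dx": 0, "dy": 0, "dz": 0, "rx": 0, "ry": 0, "rz": 0},
  {"dx": 0, "dy": 0, "dz": 0, "rx": 0, "ry": 0, "rz": 0},
  {"dx": 0, "dy": 0, "dz": 0, "rx": 0, "ry": 0, "rz": 0},
  {"dx": 0, "dy": 0, "dz": 0, "rx": 0, "ry": 0, "rz": 0},
])

```text
t: 34.15
tcp_pos: [0.5512, 0.1832, 0.1214]
tool_rot: [0.09, 0.996, 0.0, 0.0]
force: [-1.7, -0.2, 6.9]
finger_gap: 0.271
gripper_force: 90.0
```

Call:
move_arm([
  {"dx": 0, "dy": 0, "dz": -0.02, "rx": 0, "ry": 0, "rz": 0},
  {"dx": 0, "dy": 0, "dz": 0, "rx": 0, "ry": 0, "rz": 0},
  {"dx": 0, "dy": 0, "dz": 0, "rx": 0, "ry": 0, "rz": 0},
  {"dx": 0, "dy": 0, "dz": 0, "rx": 0, "ry": 0, "rz": 0},
  {"dx": 0, "dy": 0, "dz": 0, "rx": 0, "ry": 0, "rz": 0},
  {"dx": 0, "dy": 0, "dz": 0, "rx": 0, "ry": 0, "rz": 0},
  {"dx": 0, "dy": 0, "dz": 0, "rx": 0, "ry": 0, "rz": 0},
  {"dx": 0, "dy": 0, "dz": 0, "rx": 0, "ry": 0, "rz": 0},
  {"dx": 0, "dy": 0, "dz": 0, "rx": 0, "ry": 0, "rz": 0},
  {"dx": 0, "dy": 0, "dz": 0, "rx": 0, "ry": 0, "rz": 0},
])

```text
t: 35.4
tcp_pos: [0.5512, 0.1832, 0.1214]
tool_rot: [0.09, 0.996, 0.0, 0.0]
force: [-2.2, -0.7, 10.6]
finger_gap: 0.269
gripper_force: 90.3
```

Call:
move_arm([
  {"dx": 0, "dy": 0, "dz": -0.02, "rx": 0, "ry": 0, "rz": 0},
  {"dx": 0, "dy": 0, "dz": 0, "rx": 0, "ry": 0, "rz": 0},
  {"dx": 0, "dy": 0, "dz": 0, "rx": 0, "ry": 0, "rz": 0},
  {"dx": 0, "dy": 0, "dz": 0, "rx": 0, "ry": 0, "rz": 0},
  {"dx": 0, "dy": 0, "dz": 0, "rx": 0, "ry": 0, "rz": 0},
  {"dx": 0, "dy": 0, "dz": 0, "rx": 0, "ry": 0, "rz": 0},
  {"dx": 0, "dy": 0, "dz": 0, "rx": 0, "ry": 0, "rz": 0},
  {"dx": 0, "dy": 0, "dz": 0, "rx": 0, "ry": 0, "rz": 0},
  {"dx": 0, "dy": 0, "dz": 0, "rx": 0, "ry": 0, "rz": 0},
  {"dx": 0, "dy": 0, "dz": 0, "rx": 0, "ry": 0, "rz": 0},
])

```text
t: 36.65
tcp_pos: [0.5512, 0.1833, 0.1214]
tool_rot: [0.09, 0.996, 0.0, 0.001]
force: [-3.0, -0.1, 13.0]
finger_gap: 0.268
gripper_force: 90.6
```

Call:
move_arm([
  {"dx": 0, "dy": 0, "dz": 0.04, "rx": 0, "ry": 0, "rz": 0},
  {"dx": 0, "dy": 0, "dz": 0.04, "rx": 0, "ry": 0, "rz": 0},
  {"dx": 0, "dy": 0, "dz": 0.04, "rx": 0, "ry": 0, "rz": 0},
  {"dx": 0, "dy": 0, "dz": 0, "rx": 0, "ry": 0, "rz": 0},
  {"dx": 0, "dy": 0, "dz": 0, "rx": 0, "ry": 0, "rz": 0},
  {"dx": 0, "dy": 0, "dz": 0, "rx": 0, "ry": 0, "rz": 0},
  {"dx": 0, "dy": 0, "dz": 0, "rx": 0, "ry": 0, "rz": 0},
  {"dx": 0, "dy": 0, "dz": 0, "rx": 0, "ry": 0, "rz": 0},
  {"dx": 0, "dy": 0, "dz": 0, "rx": 0, "ry": 0, "rz": 0},
  {"dx": 0, "dy": 0, "dz": 0, "rx": 0, "ry": 0, "rz": 0},
])

```text
t: 37.9
tcp_pos: [0.551, 0.1832, 0.1227]
tool_rot: [0.09, 0.996, 0.0, 0.0]
force: [-0.4, 0.6, 0.4]
finger_gap: 0.269
gripper_force: 88.8
```

Call:
move_arm([
  {"dx": 0, "dy": 0, "dz": 0.02, "rx": 0, "ry": 0, "rz": 0},
  {"dx": 0, "dy": 0, "dz": 0, "rx": 0, "ry": 0, "rz": 0},
  {"dx": 0, "dy": 0, "dz": 0, "rx": 0, "ry": 0, "rz": 0},
  {"dx": 0, "dy": 0, "dz": 0, "rx": 0, "ry": 0, "rz": 0},
  {"dx": 0, "dy": 0, "dz": 0, "rx": 0, "ry": 0, "rz": 0},
  {"dx": 0, "dy": 0, "dz": 0, "rx": 0, "ry": 0, "rz": 0},
  {"dx": 0, "dy": 0, "dz": 0, "rx": 0, "ry": 0, "rz": 0},
  {"dx": 0, "dy": 0, "dz": 0, "rx": 0, "ry": 0, "rz": 0},
  {"dx": 0, "dy": 0, "dz": 0, "rx": 0, "ry": 0, "rz": 0},
  {"dx": 0, "dy": 0, "dz": 0, "rx": 0, "ry": 0, "rz": 0},
])

```text
t: 39.15
tcp_pos: [0.551, 0.1832, 0.1233]
tool_rot: [0.09, 0.996, 0.0, 0.0]
force: [-0.6, 0.6, -1.7]
finger_gap: 0.268
gripper_force: 88.4
```

```bash
cat > av.py <<'E'
from station import sensors,cams
import numpy as np
F=[];Z=[]
for k in range(8):
    cams.snapshot("wrist");s=sensors.sense();F.append(s["force"]);Z.append(s["tcp_pos"][2])
print(np.mean(F,0).round(2),np.array(F)[:,2].round(1),np.mean(Z).round(5),s["t"])
E
python3 av.py
```

```text
[-0.18 -0.19 -2.32] [-2.8 -2.6 -2.1 -2.3 -1.7 -2.8 -2.  -2.2] 0.12331 39.55
```

Call:
move_arm([
  {"dx": 0, "dy": 0, "dz": -0.02, "rx": 0, "ry": 0, "rz": 0},
  {"dx": 0, "dy": 0, "dz": 0, "rx": 0, "ry": 0, "rz": 0},
  {"dx": 0, "dy": 0, "dz": 0, "rx": 0, "ry": 0, "rz": 0},
  {"dx": 0, "dy": 0, "dz": 0, "rx": 0, "ry": 0, "rz": 0},
  {"dx": 0, "dy": 0, "dz": 0, "rx": 0, "ry": 0, "rz": 0},
  {"dx": 0, "dy": 0, "dz": 0, "rx": 0, "ry": 0, "rz": 0},
  {"dx": 0, "dy": 0, "dz": 0, "rx": 0, "ry": 0, "rz": 0},
  {"dx": 0, "dy": 0, "dz": 0, "rx": 0, "ry": 0, "rz": 0},
  {"dx": 0, "dy": 0, "dz": 0, "rx": 0, "ry": 0, "rz": 0},
  {"dx": 0, "dy": 0, "dz": 0, "rx": 0, "ry": 0, "rz": 0},
])

```text
t: 40.8
tcp_pos: [0.551, 0.1832, 0.1228]
tool_rot: [0.09, 0.996, -0.0, -0.0]
force: [-0.3, -0.6, -2.0]
finger_gap: 0.271
gripper_force: 88.4
```

```bash
python3 av.py
```

```text
[ 0.2  -0.32 -1.69] [-1.5 -1.9 -1.  -1.2 -1.7 -1.7 -2.4 -2.1] 0.12284 41.2
```

Call:
move_arm([
  {"dx": 0, "dy": 0, "dz": 0.2, "rx": 0, "ry": 0, "rz": 0},
  {"dx": 0, "dy": 0, "dz": 0.5, "rx": 0, "ry": 0, "rz": 0},
  {"dx": 0, "dy": 0, "dz": 0.8, "rx": 0, "ry": 0, "rz": 0},
  {"dx": 0, "dy": 0, "dz": 0.9, "rx": 0, "ry": 0, "rz": 0},
  {"dx": 0, "dy": 0, "dz": 0.9, "rx": 0, "ry": 0, "rz": 0},
  {"dx": 0, "dy": -0.3, "dz": 0, "rx": 0, "ry": 0, "rz": 0},
  {"dx": -0.2, "dy": -0.7, "dz": 0, "rx": 0, "ry": 0, "rz": 0},
  {"dx": -0.2, "dy": -1, "dz": 0, "rx": 0, "ry": 0, "rz": 0},
  {"dx": -0.2, "dy": -1, "dz": 0, "rx": 0, "ry": 0, "rz": 0},
  {"dx": -0.2, "dy": -1, "dz": 0, "rx": 0, "ry": 0, "rz": 0},
])

```text
t: 42.45
tcp_pos: [0.5292, 0.0813, 0.204]
tool_rot: [0.09, 0.996, -0.0, -0.002]
force: [-0.2, 0.2, -2.3]
finger_gap: 0.273
gripper_force: 88.2
```

Run:
```python
from h import *
m=cams.camera_model("wrist");i=cams.snapshot("wrist")
p=proj("wrist",[.551,.183,.06],m);print(p);x,y=p.astype(int);x0=max(0,min(x-50,460));y0=max(0,min(y-50,320))
j=cams.snapshot("scene");q=proj("scene",[.551,.183,.07]).astype(int)
cv2.imwrite("pics/c.png",np.hstack([cv2.resize(i[y0:y0+100,x0:x0+100,::-1],(390,390),interpolation=2),cv2.resize(j[q[1]-32:q[1]+33,q[0]-32:q[0]+33,::-1],(390,390),interpolation=2)]))
```

```text
[388.1148507  200.15016051]
```

View pics/c.png

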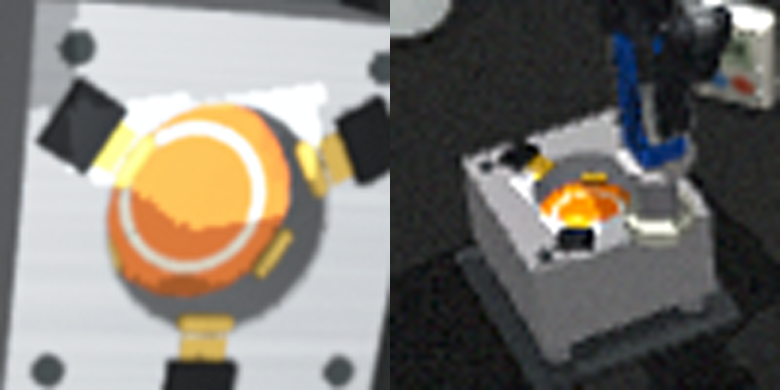

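The cap sits deep and level in the recess. A brass lock catch at crop (272,255) now overlaps its rim. Returning the tool to its mat.

Call:
move_arm([
  {"dx": -0.22, "dy": -1, "dz": 0, "rx": 0, "ry": 0, "rz": 0},
  {"dx": -0.22, "dy": -1, "dz": 0, "rx": 0, "ry": 0, "rz": 0},
  {"dx": -0.22, "dy": -1, "dz": 0, "rx": 0, "ry": 0, "rz": 0},
  {"dx": -0.22, "dy": -1, "dz": 0, "rx": 0, "ry": 0, "rz": 0},
  {"dx": -0.22, "dy": -1, "dz": 0, "rx": 0, "ry": 0, "rz": 0},
  {"dx": -0.22, "dy": -1, "dz": 0, "rx": 0, "ry": 0, "rz": 0},
  {"dx": -0.22, "dy": -1, "dz": 0, "rx": 0, "ry": 0, "rz": 0},
  {"dx": -0.22, "dy": -1, "dz": 0, "rx": 0, "ry": 0, "rz": 0},
  {"dx": -0.22, "dy": -1, "dz": 0, "rx": 0, "ry": 0, "rz": 0},
  {"dx": -0.22, "dy": -1, "dz": 0, "rx": 0, "ry": 0, "rz": 0},
])

```text
t: 43.8
tcp_pos: [0.475, -0.1672, 0.2045]
tool_rot: [0.09, 0.996, 0.001, -0.001]
force: [-1.5, -1.4, -3.0]
finger_gap: 0.271
gripper_force: 88.6
```

Call:
move_arm([
  {"dx": -0.2, "dy": -0.8, "dz": 0, "rx": 0, "ry": 0, "rz": 0},
  {"dx": 0, "dy": -0.24, "dz": -0.2, "rx": 0, "ry": 0, "rz": 0},
  {"dx": 0, "dy": 0, "dz": -0.7, "rx": 0, "ry": 0, "rz": 0},
  {"dx": 0, "dy": 0, "dz": -1, "rx": 0, "ry": 0, "rz": 0},
  {"dx": 0, "dy": 0, "dz": -1, "rx": 0, "ry": 0, "rz": 0},
  {"dx": 0, "dy": 0, "dz": -1, "rx": 0, "ry": 0, "rz": 0},
  {"dx": 0, "dy": 0, "dz": -0.7, "rx": 0, "ry": 0, "rz": 0},
  {"dx": 0, "dy": 0, "dz": -0.4, "rx": 0, "ry": 0, "rz": 0},
  {"dx": 0, "dy": 0, "dz": -0.2, "rx": 0, "ry": 0, "rz": 0},
  {"dx": 0, "dy": 0, "dz": -0.12, "rx": 0, "ry": 0, "rz": 0},
])

```text
t: 45.05
tcp_pos: [0.4713, -0.1928, 0.0723]
tool_rot: [0.09, 0.996, -0.0, 0.0]
force: [0.3, 1.1, -3.7]
finger_gap: 0.269
gripper_force: 89.0
```

Call:
move_arm([
  {"dx": 0, "dy": 0, "dz": -0.03, "rx": 0, "ry": 0, "rz": 0},
  {"dx": 0, "dy": 0, "dz": -0.03, "rx": 0, "ry": 0, "rz": 0},
  {"dx": 0, "dy": 0, "dz": -0.03, "rx": 0, "ry": 0, "rz": 0},
  {"dx": 0, "dy": 0, "dz": -0.02, "rx": 0, "ry": 0, "rz": 0},
  {"dx": 0, "dy": 0, "dz": -0.01, "rx": 0, "ry": 0, "rz": 0},
  {"dx": 0, "dy": 0, "dz": -0.01, "rx": 0, "ry": 0, "rz": 0},
  {"dx": 0, "dy": 0, "dz": 0, "rx": 0, "ry": 0, "rz": 0},
  {"dx": 0, "dy": 0, "dz": 0, "rx": 0, "ry": 0, "rz": 0},
  {"dx": 0, "dy": 0, "dz": 0, "rx": 0, "ry": 0, "rz": 0},
  {"dx": 0, "dy": 0, "dz": 0, "rx": 0, "ry": 0, "rz": 0},
])

```text
t: 46.3
tcp_pos: [0.471, -0.1928, 0.0692]
tool_rot: [0.09, 0.996, -0.0, 0.0]
force: [-0.6, 0.7, 2.0]
finger_gap: 0.27
gripper_force: 89.2
```

Call:
move_arm([
  {"dx": 0, "dy": 0, "dz": 0, "rx": 0, "ry": 0, "rz": 0},
  {"dx": 0, "dy": 0, "dz": 0, "rx": 0, "ry": 0, "rz": 0},
  {"dx": 0, "dy": 0, "dz": 0, "rx": 0, "ry": 0, "rz": 0},
  {"dx": 0, "dy": 0, "dz": 0, "rx": 0, "ry": 0, "rz": 0},
  {"dx": 0, "dy": 0, "dz": 0, "rx": 0, "ry": 0, "rz": 0},
  {"dx": 0, "dy": 0, "dz": 0, "rx": 0, "ry": 0, "rz": 0},
  {"dx": 0, "dy": 0, "dz": 0, "rx": 0, "ry": 0, "rz": 0},
  {"dx": 0, "dy": 0, "dz": 0, "rx": 0, "ry": 0, "rz": 0},
  {"dx": 0, "dy": 0, "dz": 0, "rx": 0, "ry": 0, "rz": 0},
  {"dx": 0, "dy": 0, "dz": 0, "rx": 0, "ry": 0, "rz": 0},
], claw=100)

```text
t: 47.55
tcp_pos: [0.471, -0.1928, 0.0691]
tool_rot: [0.09, 0.996, -0.0, 0.0]
force: [0.6, -0.5, -0.5]
finger_gap: 0.999
gripper_force: 0.0
```

Call:
move_arm([
  {"dx": 0, "dy": 0, "dz": 0.2, "rx": 0, "ry": 0, "rz": 0},
  {"dx": 0, "dy": 0, "dz": 0.5, "rx": 0, "ry": 0, "rz": 0},
  {"dx": 0, "dy": 0, "dz": 0.8, "rx": 0, "ry": 0, "rz": 0},
  {"dx": 0, "dy": 0, "dz": 1, "rx": 0, "ry": 0, "rz": 0},
  {"dx": 0, "dy": 0, "dz": 1, "rx": 0, "ry": 0, "rz": 0},
  {"dx": 0, "dy": 0, "dz": 1, "rx": 0, "ry": 0, "rz": 0},
  {"dx": 0, "dy": 0, "dz": 0.5, "rx": 0, "ry": 0, "rz": 0},
  {"dx": 0, "dy": 0, "dz": 0, "rx": 0, "ry": 0, "rz": 0},
  {"dx": 0, "dy": 0, "dz": 0, "rx": 0, "ry": 0, "rz": 0},
  {"dx": 0, "dy": 0, "dz": 0, "rx": 0, "ry": 0, "rz": 0},
])

```text
t: 48.8
tcp_pos: [0.4704, -0.1924, 0.1931]
tool_rot: [0.09, 0.996, 0.001, -0.001]
force: [-0.1, 0.2, 0.8]
finger_gap: 1.003
gripper_force: 0.0
```

Run:
```python
from h import *
j=cams.snapshot("scene");i=cams.snapshot("wrist")
t=[j[150:330,190:340],i[120:300,200:350]]
cv2.imwrite("pics/d.png",np.hstack([cv2.resize(k[:,:,::-1],None,fx=2.6,fy=2.6,interpolation=2) for k in t]))
```

```text
(no output)
```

View pics/d.png

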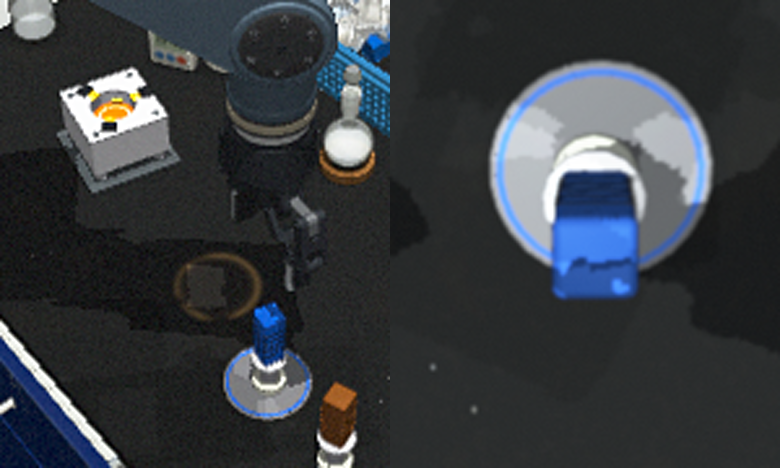

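The tool stands upright on its mat at crop (268,370), released. The cap is deep in the cell at (115,112), and nothing else has moved. Handing in.

```bash
python3 -c "
from station import order
print(order.sign_off())"
```

```text
the job is handed in; nothing more can be done
None
```

I pressed the cap to the hard floor (about 15.5 N at most in the readings); force readings and images indicate it is locked and level, and the tool stands upright on its mat, released, with the job handed in at about 49 s.

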